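# Rest the gauge and hold the sample box open

## Task

Get the sample check ready: first lay the pin gauge in its rest, thick handle down in both saddles (either way round), and let go of it. Then lift the lid of the sample box by its pull bar to 60 degrees open, level with the long mark on the arc beside it, and finish holding it there, because it falls shut if released and a colleague is about to reach in for the clips. Leave the other things on the bench where they are.

Things in the scene. Friction and masses are not known exactly. Their poses are not given: they have to be found in the camera images.
- pin_gauge: Loose double-ended pin gauge lying on the bench, 128 mm long, 0.2 kg: thick handle 22 mm wide, 25 mm high, 60 mm long, and a thinner pin at each end. Origin at its underside, at mid-length of the whole gauge; y runs along it (longer pin to -y), z up. The handle reaches from y = -24 to +36 mm; grasp it across its 22 mm width from above.
- gauge_mid (a point): Centre of the gauge's thick handle: 6 mm along the gauge's +y from its origin and 12.5 mm above its underside.
- gauge_rest: Gauge rest screwed to the bench: dark plate 60 x 96 x 6 mm, two black U-shaped saddles. Origin: centre of its underside; y along the lying gauge, z up. Saddles 16 mm long, centred at y = -28 and +28 mm, 40 mm free between them for fingers. Slots 27 mm wide, floor at z = 22 mm, flared walls up to z = 43 mm. Seated, the handle's centre is over the rest's centre, at z = 34.5 mm.
- rest_seat (a point): Middle between the two saddles at the height of their slot floors, 22 mm above the bench.
- sample_box: Dark grey sample box fixed to the bench on a plate 136 (x) x 164 (y) x 6 mm: box 110 (x) x 140 (y) mm, rim 70 mm above the bench, clips inside, hinged lid. Origin: centre of the plate's underside; its front (robot side) is -x, z up. At its +y end a fixed wire arc about the hinge axis, short marks at 15, 30, 45, 75 degrees, one long mark at 60 degrees.
- lid_hinge (a point): Point on the lid's hinge axis, mid-width: at x = +58 mm, z = 74 mm in the box's frame. The axis runs along the box's y.
- lid_bar (a point): Middle of the lid's pull bar (moves with it): round bright steel, 12 mm thick, parallel to the hinge axis and 160 mm from it in the lid's plane, 90 mm free between two side lugs. Lid shut, it is 74 mm above the bench, 41 mm clear of the box's front wall. Fingers can straddle it from above; it can turn between them, so the gripper may stay pointing down as the lid swings.
- box_lid (a joint): Lid angle in rad: 0 closed (level), grows as the bar rises and swings back over the box, stop at 1.45; 60 degrees is 1.047. Lid of about 0.35 kg, no spring or detent: it falls shut from any angle when released.
- test_weight: Brass weight with a knob, 32 mm across, 40 mm high, upright. Bystander; origin under its centre.
- loose_clip: Small white clip, 18 x 37 x 12 mm. Bystander; origin under its centre.
- marker: Grey felt marker with a black cap, 126 mm long, 14 mm wide, lying. Bystander; origin under its centre.
- spare_nest: Small metal block with two ribs on top, 44 x 66 x 24 mm. Bystander; origin under its centre.

How it is judged:
By the outcome, as a careful person would: the job done as asked, in the order asked, and still so for the second after the job is handed in, while the arm keeps its last pose, push and grip.
It also fails if it takes over 58 s, if anything falls off the work surface, if the arm or the gripper's body presses on something with over 40 N, if the wrist force passes 120 N, or if a joint passes its speed limit or range.

## Robot

A 6-joint arm with a two-finger parallel gripper is mounted at the origin on a cart in front of the work surface, level with it; the furniture and walls round the work are solid. World frame = base frame: x ahead of the robot, y to its left, z up, the work surface at z = 0. Lengths are in m, angles in rad, forces in N, time in s.
With the tool pointing down it reaches from about 0.35 to 0.875 m from the base axis. Payload 4.2 kg.
Tool frame: the origin (TCP) lies on the centre line of the jaws, within the pads' length; the fingertips stand ahead of it and the grasp point (between the pads) lies 3 mm ahead of it (arm.tips_ahead is the z of the fingertips in the tool frame, in m); z points along the fingers, y is the direction in which the jaws open and shut (so a half turn about z gives the same grasp; the last joint's range is limited). The gripper opens to 85 mm and grips with 20 to 120 N. Pads are 22 mm wide; open, the fingers measure 114 mm over their backs; the gripper's body (76 mm by 85 mm) begins 54 mm behind the grasp point. The pads swing forward as they close: fully open they stand 13 mm farther back than shut.
Start: joints at [1.484, 0.385, 0.008, 0, -1.194, -0.259], TCP at [0.212, 0.588, 0.253] pointing down, gripper open.
Joint ranges: [-3.14, 3.14], [-1.21, 2.06], [-1.07, 1.41], [-3.16, 2.05], [-2.99, -0.16], [-3.1, 3.1]. Speed limits (rad/s): [2.79, 2.79, 3.14, 3.14, 3.14, 3.14].

## Interface

Orientations are given as a unit quaternion [w, x, y, z].
In Python, from workcell import arm gives the robot as it stands. The module is installed in compiled form; this text tells all that it offers.
- The arm moves only by the tool servo_tool, never from a script. Its argument "steps" is a list of rows, each a list of 2 entries, a list of its own where there are three numbers: the shift along the tool's x, y, z scaled (see below), then the turn, a rotation vector about the tool's x, y, z scaled (see below). In form: [[[x, y, z], [rx, ry, rz]], ...]. A call has 1 to 8 rows; each row shifts and turns the commanded pose from where the row before left it, along the tool's axes as they then stand; what a row does not reach is not made up. The controller multiplies each number of a shift by 0.2 m and each number of a turn by 0.08 rad. A row lasts 1/12 s, in which the tool goes at most 41.7 mm and 7.16 degrees, less where a joint would pass 70% of its speed; a pose out of reach is approached as far as the arm can. A call with a number of a shift or a turn outside -1 to 1 is refused whole. A call with a gripper value outside its range is refused whole. "claw" is the closure in counts, from 0 (fully open) to 255 (shut), set as the call begins (left out, the last holds). The fingers move at their own pace and stop on an object; "squeeze" is the grip in N (left out, the last holds). Time passes only in rows, so rows that do not move let the fingers close. It gives the time, the measured TCP pose, the force and the opening at its end, in the units of the state.
- arm.sense(): the state, without advancing time (a new reading comes with each control period).
- arm.get_image(name): name is "side" or "top"; returns a dict with "frame" (400x640x3 uint8, red, green, blue), "intrinsics" (3x3 intrinsics, pixels), "world_from_camera" (4x4, takes a point from camera to world coordinates). Camera axes: x right, y up, looking along -z (the intrinsics and any distortion apply to the point x, -y, -z); pixel columns grow to the right and rows downward; lengths in m; the calibration is good to about 2 mm. A picture is of the moment at which its call begins. There is no depth.
- arm.hand_in(): hands the job in, once; it reports no verdict.
The state is a dict: "clock": time; "qpos": joint angles; "joint_vel": joint speeds; "tau": joint torques, N m; "tool_pos": TCP position; "ee_rot": TCP orientation; "contact_force": force on the tool from outside, world axes, zero at the start; "torque": the same for the moment, N m; "finger_gap": finger opening in m.
Only numpy, scipy, OpenCV 4.12 (cv2) and the standard library are available. Lean on these libraries where they do the work, as an engineer would, in place of code of your own. Each camera call takes 0.05 s, during which the arm holds its last target.

## Working session

There is one attempt and no reset: what is moved stays moved. The work goes in short steps, Python scripts to look and compute and a tool call to move; the robot and the scene stay as the last step left them, time stands still between calls to the robot, and variables do not carry over. Pictures are saved under pics/ and viewed, and the job is handed in when it is done.

Besides the shell and the picture viewer there is one more tool, called after "Emit:" as name(argument=value, ...), one argument or row to a line, values as JSON. servo_tool: Moves the arm, as the interface text tells. Its arguments: {"type":"object","properties":{"steps":{"type":"array"},"claw":{"type":"number"},"squeeze":{"type":"number"}},"required":["steps"]}

```bash
mkdir -p pics
cat > look.py <<'E'
from workcell import arm
import cv2,sys,numpy as np,pickle
def shot(tag):
    for n in ("side","top"):
        d=arm.get_image(n); pickle.dump({k:np.array(d[k]) for k in("frame","intrinsics","world_from_camera")},open(f"pics/{tag}_{n}.pkl","wb"))
        cv2.imwrite(f"pics/{tag}_{n}.png",cv2.cvtColor(np.array(d["frame"]),cv2.COLOR_RGB2BGR))
def ray(d,u,v):
    K=d["intrinsics"];T=d["world_from_camera"]
    p=np.linalg.solve(K,[u,v,1.]); p=np.array([p[0],-p[1],-p[2]])
    return T[:3,3],T[:3,:3]@p
def onz(d,u,v,z):
    o,r=ray(d,u,v); return o+r*(z-o[2])/r[2]
def proj(d,P):
    T=d["world_from_camera"];q=T[:3,:3].T@(np.array(P)-T[:3,3]);q=np.array([q[0],-q[1],-q[2]]);h=d["intrinsics"]@q;return h[:2]/h[2]
def tri(d1,uv1,d2,uv2):
    o1,r1=ray(d1,*uv1);o2,r2=ray(d2,*uv2)
    A=np.stack([r1,-r2],1);s=np.linalg.lstsq(A,o2-o1,rcond=None)[0]
    a=o1+s[0]*r1;b=o2+s[1]*r2;return (a+b)/2,np.linalg.norm(a-b)
def load(tag,n): return pickle.load(open(f"pics/{tag}_{n}.pkl","rb"))
E
python3 - <<'E'
from look import *
shot("a");print(arm.sense());print(arm.tips_ahead)
for n in("side","top"):
    d=load("a",n);print(n,d["intrinsics"],d["world_from_camera"])
E
```

```text
{'clock': 0.1, 'qpos': array([ 1.48358989e+00,  3.85471379e-01,  6.73925405e-03, -4.25218169e-04,
       -1.19399374e+00, -2.58610486e-01]), 'joint_vel': array([-0.0012168 , -0.00129351,  0.00284141,  0.00137471,  0.00098195,
        0.00116598]), 'tau': array([-3.75528344e-06, -3.93322349e+01,  1.88927221e+01,  4.19783235e+00,
       -2.61026958e-03,  5.95421952e-06]), 'tool_pos': array([0.21166848, 0.58754909, 0.25232828]), 'ee_rot': array([ 9.78145250e-04,  9.85074566e-01, -1.72125332e-01, -1.14311207e-04]), 'contact_force': array([ 0.05004636,  0.64353743, -0.30719893]), 'torque': array([-0.03032513,  0.03460659,  0.03404788]), 'finger_gap': 0.08540931794903536}
0.022
side [[465.37088676   0.         321.26046874]
 [  0.         465.37088676 197.36537691]
 [  0.           0.           1.        ]] [[ 0.99598771  0.03360946 -0.0829391   0.47323024]
 [-0.08767813  0.55204526 -0.82919152 -0.60550642]
 [ 0.01791746  0.8331365   0.55277711  0.65840994]
 [ 0.          0.          0.          1.        ]]
top [[459.05032884   0.         326.16465805]
 [  0.         459.05032884 199.09470205]
 [  0.           0.           1.        ]] [[ 0.02544672  0.9929601  -0.11568364  0.43402802]
 [-0.99959903  0.0267115   0.00939585  0.29229596]
 [ 0.01241979  0.11539816  0.99324167  1.15376729]
 [ 0.          0.          0.          1.        ]]
```

View pics/a_side.png

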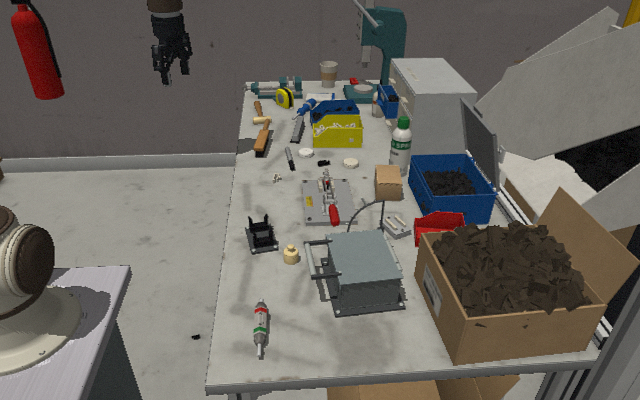

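View pics/a_top.png

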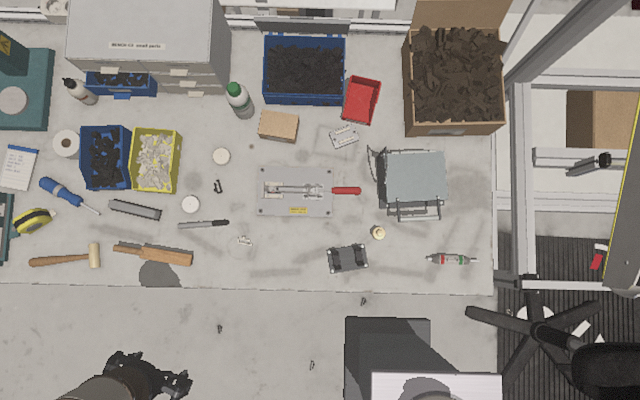

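The gauge is at about (452,259) in top and (260,328) in side. The rest is at (347,258) top, the box lid at (415,178) top and its bar at (414,212) top. I'll enlarge these to get exact pixels.

Run:
```python
from look import *
t=cv2.imread("pics/a_top.png");s=cv2.imread("pics/a_side.png")
cv2.imwrite("pics/z1.png",cv2.resize(t[135:285,310:490],None,fx=4.4,fy=4,interpolation=2))
cv2.imwrite("pics/z1.png",cv2.resize(t[140:280,315:490],None,fx=4,fy=4,interpolation=2))
cv2.imwrite("pics/z2.png",cv2.resize(s[190:365,235:415],None,fx=3.4,fy=3.4,interpolation=2))
cv2.imwrite("pics/z2.png",cv2.resize(s[190:365,235:415],None,fx=3.4,fy=3.4,interpolation=2)[:600])
```

```text
(no output)
```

View pics/z1.png

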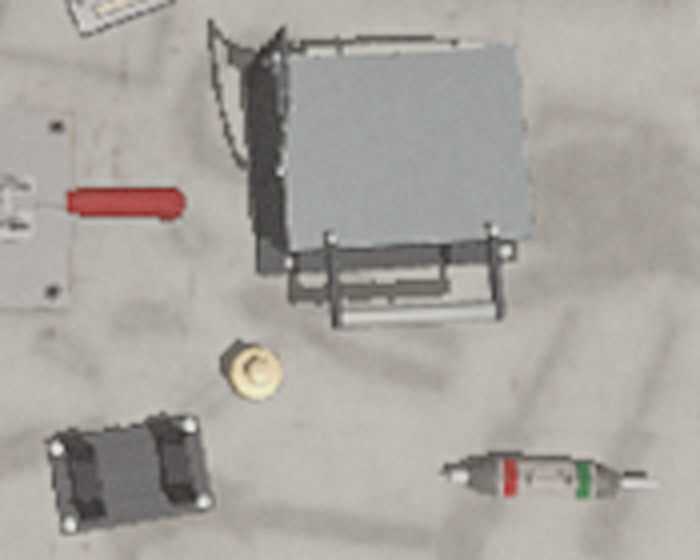

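View pics/z2.png

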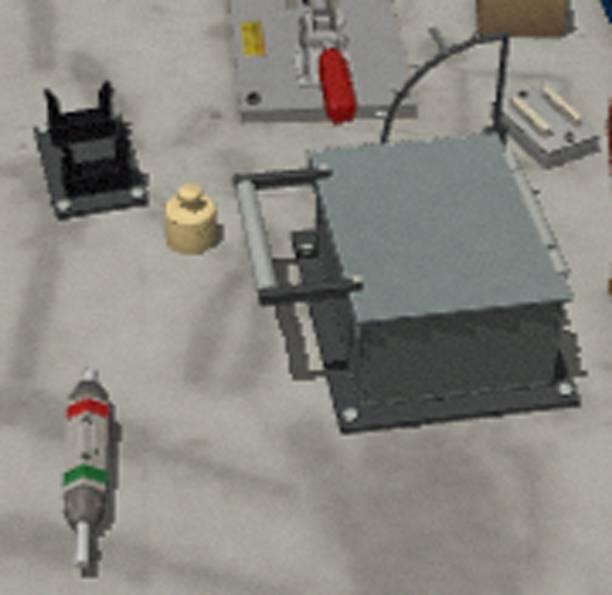

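```bash
cat > m.py <<'E'
from look import *
T=load("a","top");S=load("a","side")
tz=lambda x,y:((x+.5)/4-.5+315,(y+.5)/4-.5+140)
sz=lambda x,y:((x+.5)/3.4-.5+235,(y+.5)/3.4-.5+190)
E
python3 - <<'E'
from m import *
np.set_printoptions(precision=4,suppress=True)
for n in"TS":
  d=eval(n);h=cv2.cvtColor(d["frame"],cv2.COLOR_RGB2HSV)
  roi=np.zeros(h.shape[:2],bool)
  if n=="T": roi[245:275,420:485]=1
  else: roi[290:365,240:280]=1
  for nm,m in(("red",((h[...,0]<8)|(h[...,0]>172))&(h[...,1]>110)),("green",(abs(h[...,0].astype(int)-65)<25)&(h[...,1]>90))):
    v,u=np.nonzero(m&roi);c=(u.mean(),v.mean());print(n,nm,len(u),c,onz(d,*c,.022))
for nm,p in dict(tipL=(443,472),tipR=(657,480)).items(): print(nm,onz(T,*tz(*p),.0125))
print("tipS far",onz(S,*sz(90,372),.0125),"near",onz(S,*sz(82,568),.0125))
q=[(57,448),(190,425),(69,524),(205,500)];P=np.array([onz(T,*tz(*p),.007) for p in q]);print(P,P.mean(0))
a=(P[0]-P[1]+P[2]-P[3]);print("rest yaw",np.degrees(np.arctan2(-a[0],a[1])))
B=[onz(T,*tz(*p),.076) for p in((340,317),(500,313))];print("bar",B,np.mean(B,0))
print("bar tri",tri(T,tz(340,317),S,sz(247,181)),tri(T,tz(500,313),S,sz(266,293)))
q=[(289,262),(508,251)];print("plate screws",[onz(T,*tz(*p),.008) for p in q])
print("side screws",[onz(S,*sz(*p),.008) for p in((350,413),(566,388))])
print("weight",onz(T,*tz(257,370),.04))
E
```

```text
T red 25 (np.float64(442.0), np.float64(258.84)) [ 0.426  -0.0062  0.022 ]
T green 15 (np.float64(460.46666666666664), np.float64(259.73333333333335)) [ 0.425  -0.0516  0.022 ]
S red 46 (np.float64(260.6304347826087), np.float64(309.5869565217391)) [ 0.427  -0.0099  0.022 ]
S green 39 (np.float64(259.79487179487177), np.float64(328.97435897435895)) [ 0.4265 -0.0545  0.022 ]
tipL [0.4279 0.0325 0.0125]
tipR [ 0.4263 -0.1003  0.0125]
tipS far [0.4267 0.0253 0.0125] near [ 0.4253 -0.1045  0.0125]
[[0.4365 0.2714 0.007 ]
 [0.4529 0.189  0.007 ]
 [0.3901 0.2628 0.007 ]
 [0.4069 0.179  0.007 ]] [0.4216 0.2255 0.007 ]
rest yaw 11.265973659932735
bar [array([0.5173, 0.1078, 0.076 ]), array([0.5222, 0.0133, 0.076 ])] [0.5197 0.0606 0.076 ]
bar tri (array([0.5181, 0.1078, 0.0762]), np.float64(0.0015818819406010845)) (array([0.5226, 0.0134, 0.0765]), np.float64(0.0009025869705456211))
plate screws [array([0.5563, 0.1285, 0.008 ]), array([ 0.567 , -0.0095,  0.008 ])]
side screws [array([ 0.5676, -0.0107,  0.008 ]), array([ 0.6895, -0.001 ,  0.008 ])]
weight [0.4865 0.1519 0.04  ]
```

Emit:
servo_tool(
  steps=[
    [[0,0,0],[0,0,1]],
    [[0,0,0],[0,0,1]],
    [[0,0,0],[0,0,1]],
    [[0,0,0],[0,0,1]],
    [[0,0,0],[0,0,1]],
    [[0,0,0],[0,0,1]],
    [[0,0,0],[0,0,1]],
    [[0,0,0],[0,0,1]],
  ],
)

```text
clock: 0.77
tool_pos: [0.2117, 0.5877, 0.2526]
ee_rot: [0.001, 0.88, -0.475, 0.0]
contact_force: [-0.2, -0.0, 0.6]
finger_gap: 0.0853
```

Emit:
servo_tool(
  steps=[
    [[0,0,0],[0,0,0.94]],
    [[0,0,0],[0,0,0.94]],
    [[0,0,0],[0,0,0.94]],
    [[0,0,0],[0,0,0.94]],
    [[0,0,0],[0,0,0.94]],
    [[0,0,0],[0,0,0.94]],
    [[0,0,0],[0,0,0.94]],
    [[0,0,0],[0,0,0.94]],
  ],
)

```text
clock: 1.43
tool_pos: [0.2117, 0.5877, 0.2527]
ee_rot: [-0.001, -0.7, 0.714, -0.0]
contact_force: [-0.3, -0.8, -0.1]
finger_gap: 0.0856
```

```bash
cat > go.py <<'E'
# prints world error and tool-frame units to target x y z, jaw(tool y) yaw deg
from look import *
from scipy.spatial.transform import Rotation as R
import sys
def go(x,y,z,yaw):
    s=arm.sense();q=s["ee_rot"];r=R.from_quat([q[1],q[2],q[3],q[0]])
    e=np.array([x,y,z])-s["tool_pos"]
    a=np.radians(yaw);Y=np.array([np.cos(a),np.sin(a),0]);Z=np.array([0,0,-1.])
    t=R.from_matrix(np.stack([np.cross(Y,Z),Y,Z],1))
    dr=(r.inv()*t).as_rotvec()
    print("clk %.2f"%s["clock"],"pos",s["tool_pos"].round(4),"F",s["contact_force"].round(1),"gap",round(s["finger_gap"],4),"q",s["qpos"].round(2))
    print("shift units",(r.inv().apply(e)/.2).round(3),"turn units",(dr/.08).round(3), "tool y ang",np.degrees(np.arctan2(*r.as_matrix()[[1,0],1])).round(2))
if __name__=="__main__": go(*map(float,sys.argv[1:]))
E
python3 go.py .426 -.031 .15 179.2
```

```text
clk 1.43 pos [0.2117 0.5877 0.2527] F [-0.3 -0.8 -0.1] gap 0.0856 q [ 1.48  0.39  0.01 -0.   -1.19 -1.5 ]
shift units [ 3.07  -1.134  0.517] turn units [ 0.004 -0.016 -0.08 ] tool y ang 178.83
```

Emit:
servo_tool(
  steps=[
    [[0.14,-0.052,0],[0,0,0]],
    [[0.14,-0.052,0],[0,0,0]],
    [[0.14,-0.052,0],[0,0,0]],
    [[0.14,-0.052,0],[0,0,0]],
    [[0.14,-0.052,0],[0,0,0]],
    [[0.14,-0.052,0],[0,0,0]],
    [[0.14,-0.052,0],[0,0,0]],
    [[0.14,-0.052,0],[0,0,0]],
  ],
)

```text
clock: 2.1
tool_pos: [0.2914, 0.3609, 0.253]
ee_rot: [-0.0, -0.701, 0.713, -0.0]
contact_force: [1.1, 1.0, 0.2]
finger_gap: 0.0853
```

Emit:
servo_tool(
  steps=[
    [[0.14,-0.052,0],[0,0,0]],
    [[0.14,-0.052,0],[0,0,0]],
    [[0.14,-0.052,0],[0,0,0]],
    [[0.14,-0.052,0],[0,0,0]],
    [[0.14,-0.052,0],[0,0,0]],
    [[0.14,-0.052,0],[0,0,0]],
    [[0.14,-0.052,0],[0,0,0]],
    [[0.14,-0.052,0],[0,0,0]],
  ],
)

```text
clock: 2.77
tool_pos: [0.3706, 0.1357, 0.2532]
ee_rot: [-0.0, -0.701, 0.713, 0.0]
contact_force: [0.2, 1.0, 0.2]
finger_gap: 0.0854
```

```bash
python3 go.py .426 -.031 .15 179.2
```

```text
clk 2.77 pos [0.3706 0.1357 0.2532] F [0.2 1.  0.2] gap 0.0854 q [ 0.77 -0.02 -0.51 -0.   -1.09 -0.78]
shift units [ 0.829 -0.29   0.516] turn units [ 0.002  0.001 -0.029] tool y ang 179.07
```

Emit:
servo_tool(
  steps=[
    [[0.138,-0.048,0.08],[0,0,0]],
    [[0.138,-0.048,0.08],[0,0,0]],
    [[0.138,-0.048,0.08],[0,0,0]],
    [[0.138,-0.048,0.08],[0,0,0]],
    [[0.138,-0.048,0.08],[0,0,0]],
    [[0.138,-0.048,0.08],[0,0,0]],
    [[0,0,0],[0,0,0]],
    [[0,0,0],[0,0,0]],
  ],
)

```text
clock: 3.43
tool_pos: [0.4249, -0.0307, 0.1561]
ee_rot: [-0.002, -0.7, 0.714, 0.001]
contact_force: [1.3, 0.5, -0.0]
finger_gap: 0.0853
```

```bash
python3 go.py .426 -.031 .027 179.2
python3 - <<'E'
from look import *
shot("b")
s=cv2.imread("pics/b_side.png");t=cv2.imread("pics/b_top.png")
a=cv2.resize(s[200:370,180:340],None,fx=3,fy=3,interpolation=2);b=cv2.resize(t[200:300,400:520],None,fx=2.5,fy=2.5,interpolation=2)
o=np.zeros((510,790,3),np.uint8);o[:,:480]=a;o[:250,485:785]=b;cv2.imwrite("pics/b.png",o)
E
```

```text
clk 3.43 pos [ 0.4249 -0.0307  0.1561] F [ 1.3  0.5 -0. ] gap 0.0853 q [ 0.31  0.15 -0.59 -0.   -0.83 -0.33]
shift units [ 0.001 -0.008  0.645] turn units [ 0.041 -0.013 -0.078] tool y ang 178.84
```

View pics/b.png

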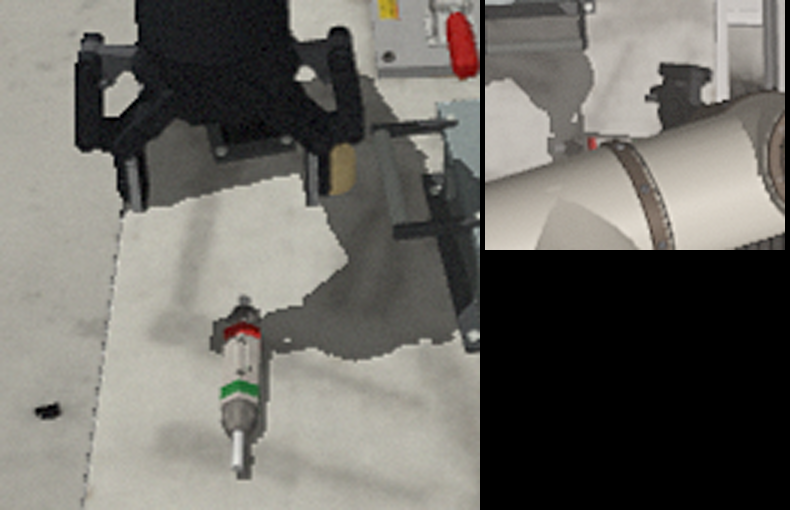

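Side view: the gauge lies centred below the open jaws. The bar's near lug, about (395,230) in the crop, is off to the side. I'll part-close and go down.

Emit:
servo_tool(
  steps=[
    [[0,-0.004,0.08],[0,0,-0.04]],
    [[0,-0.004,0.08],[0,0,-0.04]],
    [[0,0,0.08],[0,0,0]],
    [[0,0,0.08],[0,0,0]],
    [[0,0,0.08],[0,0,0]],
    [[0,0,0.08],[0,0,0]],
    [[0,0,0.08],[0,0,0]],
    [[0,0,0.06],[0,0,0]],
  ],
  claw=90,
  squeeze=40,
)

```text
clock: 4.2
tool_pos: [0.4275, -0.0279, 0.0331]
ee_rot: [0.001, -0.704, 0.71, -0.0]
contact_force: [-0.8, -0.3, -0.2]
finger_gap: 0.0553
```

```bash
python3 go.py .4265 -.031 .026 179.2
python3 - <<'E'
from look import *
d=arm.get_image("side");cv2.imwrite("pics/c.png",cv2.resize(cv2.cvtColor(d["frame"][230:370,190:340],cv2.COLOR_RGB2BGR),None,fx=4,fy=4,interpolation=2))
E
```

```text
clk 4.20 pos [ 0.4275 -0.0279  0.0331] F [-0.8 -0.3 -0.2] gap 0.0553 q [ 0.32  0.38 -0.73 -0.   -0.46 -0.32]
shift units [0.016 0.005 0.036] turn units [-0.015  0.005  0.081] tool y ang 179.57
```

View pics/c.png

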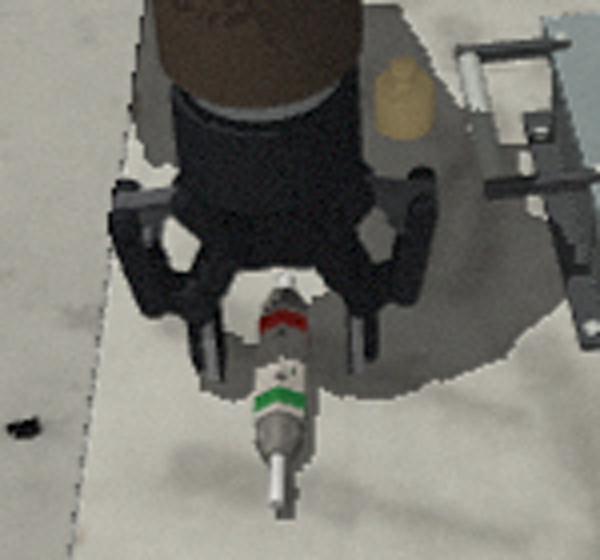

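Emit:
servo_tool(
  steps=[
    [[0.008,0.002,0.018],[0,0,0.04]],
    [[0.008,0.002,0.016],[0,0,0.04]],
    [[0,0,0],[0,0,0]],
    [[0,0,0],[0,0,0]],
  ],
)

```text
clock: 4.58
tool_pos: [0.4268, -0.0322, 0.0272]
ee_rot: [0.001, -0.701, 0.713, -0.0]
contact_force: [-0.7, -0.4, -0.3]
finger_gap: 0.0551
```

```bash
python3 go.py .4265 -.031 .026 179.2
```

```text
clk 4.58 pos [ 0.4268 -0.0322  0.0272] F [-0.7 -0.4 -0.3] gap 0.0551 q [ 0.31  0.39 -0.73  0.   -0.45 -0.32]
shift units [-0.006  0.002  0.006] turn units [-0.018  0.005 -0.027] tool y ang 179.08
```

Emit:
servo_tool(
  steps=[
    [[0,0,0],[0,0,0]],
    [[0,0,0],[0,0,0]],
    [[0,0,0],[0,0,0]],
    [[0,0,0],[0,0,0]],
    [[0,0,0],[0,0,0]],
    [[0,0,0],[0,0,0]],
    [[0,0,0],[0,0,0]],
    [[0,0,0],[0,0,0]],
  ],
  claw=255,
  squeeze=45,
)

```text
clock: 5.25
tool_pos: [0.4265, -0.0324, 0.0271]
ee_rot: [0.0, -0.701, 0.713, -0.0]
contact_force: [-2.4, 1.3, 6.7]
finger_gap: 0.0208
```

```bash
python3 go.py .4216 .2255 .12 191.3
```

```text
clk 5.25 pos [ 0.4265 -0.0324  0.0271] F [-2.4  1.3  6.7] gap 0.0208 q [ 0.31  0.39 -0.73  0.   -0.45 -0.32]
shift units [-1.289  0.045 -0.465] turn units [-0.006  0.    -2.672] tool y ang 179.05
```

Emit:
servo_tool(
  steps=[
    [[0,0,-0.05],[0,0,0]],
    [[0,0,-0.08],[0,0,0]],
    [[0,0,-0.08],[0,0,0]],
    [[0,0,-0.08],[0,0,0]],
    [[0,0,-0.08],[0,0,0]],
    [[0,0,-0.08],[0,0,0]],
    [[0,0,-0.05],[0,0,0]],
    [[0,0,0],[0,0,0]],
  ],
)

```text
clock: 5.92
tool_pos: [0.4273, -0.0322, 0.1281]
ee_rot: [0.002, -0.701, 0.713, -0.001]
contact_force: [0.1, 0.8, -2.8]
finger_gap: 0.0205
```

Emit:
servo_tool(
  steps=[
    [[-0.1,0,0],[0,0,-0.35]],
    [[-0.13,0,0],[0,0,-0.35]],
    [[-0.13,0,0],[0,0,-0.35]],
    [[-0.13,0,0],[0,0,-0.35]],
    [[-0.13,0,0],[0,0,-0.35]],
    [[-0.13,0,0],[0,0,-0.35]],
    [[-0.13,0,0],[0,0,-0.35]],
    [[-0.1,0,0],[0,0,-0.22]],
  ],
)

```text
clock: 6.58
tool_pos: [0.4096, 0.1638, 0.1254]
ee_rot: [0.001, 0.774, -0.633, -0.0]
contact_force: [-0.1, -0.3, -2.0]
finger_gap: 0.0208
```

```bash
python3 go.py .4216 .2255 .12 191.3
```

```text
clk 6.58 pos [0.4096 0.1638 0.1254] F [-0.1 -0.3 -2. ] gap 0.0208 q [ 0.75  0.22 -0.6  -0.   -0.75 -0.55]
shift units [-0.29  -0.12   0.027] turn units [ 0.019 -0.006  0.019] tool y ang -168.61
```

Emit:
servo_tool(
  steps=[
    [[-0.1,-0.04,0],[0,0,0.01]],
    [[-0.1,-0.04,0],[0,0,0.01]],
    [[-0.09,-0.04,0],[0,0,0]],
    [[0,0,0],[0,0,0]],
    [[0,0,0],[0,0,0]],
  ],
)

```text
clock: 7.0
tool_pos: [0.4221, 0.2243, 0.1251]
ee_rot: [0.001, 0.773, -0.634, -0.0]
contact_force: [-0.6, 0.4, -2.3]
finger_gap: 0.0207
```

```bash
python3 go.py .4216 .2255 .12 191.3;python3 - <<'E'
from look import *
shot("d")
s=cv2.imread("pics/d_side.png");t=cv2.imread("pics/d_top.png")
a=cv2.resize(s[140:270,200:325],None,fx=4,fy=4,interpolation=2);b=cv2.resize(t[210:300,300:400],None,fx=3,fy=3,interpolation=2)
o=np.zeros((520,800,3),np.uint8);o[:,:500]=a;o[:270,500:]=b;cv2.imwrite("pics/d.png",o)
E
```

```text
clk 7.00 pos [0.4221 0.2243 0.1251] F [-0.6  0.4 -2.3] gap 0.0207 q [ 0.83  0.28 -0.52 -0.   -0.77 -0.63]
shift units [-0.006  0.001  0.026] turn units [ 0.03  -0.014 -0.013] tool y ang -168.76
```

View pics/d.png

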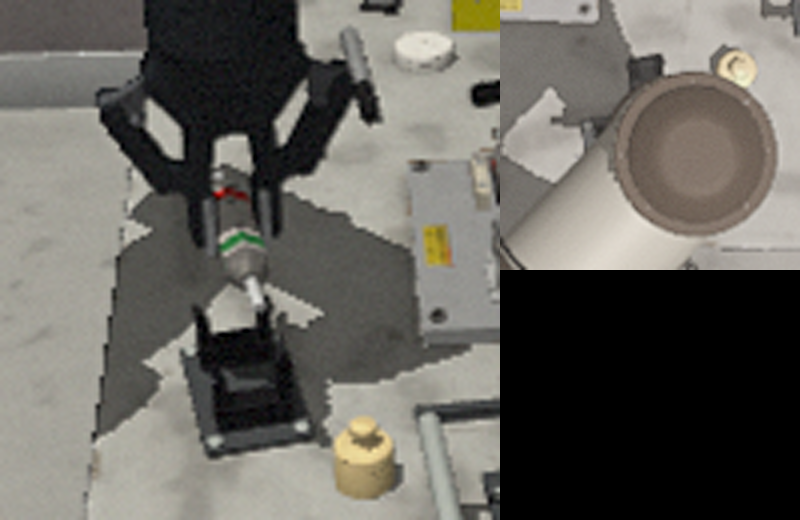

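Run:
```python
from look import *
S=load("d","side")
yh=np.array([-.195,.981,0]);c=np.array([.4221,.2243,.1105])
f=lambda p:((np.array(p)-[200,140]+.5)*4-.5).round(0)
for nm,P in dict(far=c+yh*(.028+.030),near=c-yh*.070,handfar=c+yh*.03,handnear=c-yh*.03,top=c+[0,0,.0125],red=c+yh*.0225+[0,0,.0125],green=c-yh*.0225+[0,0,.0125]).items(): print(nm,f(proj(S,P)))
# rest axis from side: screws
h=cv2.cvtColor(S["frame"],cv2.COLOR_RGB2HSV)
for nm,m in(("red",((h[...,0]<8)|(h[...,0]>172))&(h[...,1]>110)),("green",(abs(h[...,0].astype(int)-65)<25)&(h[...,1]>90))):
    m[:180]&=True;v,u=np.nonzero(m[180:210,250:272]);print(nm,f((u.mean()+250,v.mean()+180)),len(u))
Sa=load("a","side")
sz=lambda x,y:((x+.5)/3.4-.5+235,(y+.5)/3.4-.5+190)
for p in ((65,206),(137,191)): print("rest near screws side",onz(Sa,*sz(*p),.007))
```

```text
far [217. 175.]
near [259. 306.]
handfar [225. 202.]
handnear [245. 262.]
top [233. 211.]
red [226. 189.]
green [241. 234.]
red [230. 194.] 18
green [241. 232.] 20
rest near screws side [0.40775746 0.17534268 0.007     ]
rest near screws side [0.45322697 0.18721538 0.007     ]
```

The projected gauge pose matches the picture within 1 px: far tip (217,175), near tip (258,305). It is level and centred over the rest, so I'll lower it.

Emit:
servo_tool(
  steps=[
    [[0,0,0.06],[0,0,0]],
    [[0,0,0.07],[0,0,0]],
    [[0,0,0.07],[0,0,0]],
    [[0,0,0.04],[0,0,0]],
    [[0,0,0.03],[0,0,0]],
    [[0,0,0.02],[0,0,0]],
    [[0,0,0],[0,0,0]],
  ],
)

```text
clock: 7.68
tool_pos: [0.4224, 0.2236, 0.0679]
ee_rot: [0.001, 0.773, -0.635, -0.0]
contact_force: [0.0, 0.0, -2.1]
finger_gap: 0.0208
```

```bash
python3 go.py .4220 .2245 .05 191.3;python3 - <<'E'
from look import *
shot("e")
s=cv2.imread("pics/e_side.png")
cv2.imwrite("pics/e.png",cv2.resize(s[150:270,200:325],None,fx=5,fy=5,interpolation=2))
E
```

```text
clk 7.68 pos [0.4224 0.2236 0.0679] F [ 0.   0.  -2.1] gap 0.0208 q [ 0.83  0.37 -0.58 -0.   -0.62 -0.63]
shift units [-0.005  0.001  0.09 ] turn units [ 0.014 -0.01  -0.028] tool y ang -168.83
```

View pics/e.png

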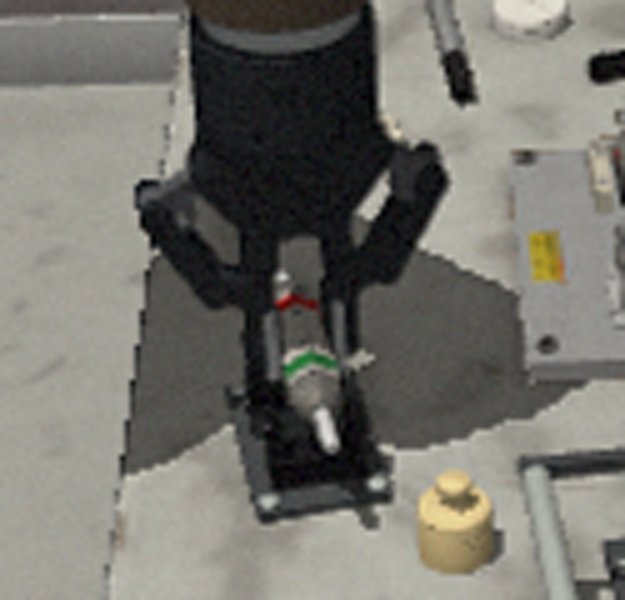

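Emit:
servo_tool(
  steps=[
    [[0,0,0.02],[0,0,0]],
    [[0,0,0.02],[0,0,0]],
    [[0,0,0.015],[0,0,0]],
    [[0,0,0.015],[0,0,0]],
    [[0,0,0.01],[0,0,0]],
    [[0,0,0.006],[0,0,0]],
    [[0,0,0],[0,0,0]],
  ],
)

```text
clock: 8.37
tool_pos: [0.4225, 0.224, 0.051]
ee_rot: [0.0, 0.773, -0.635, -0.0]
contact_force: [-0.5, 0.2, -1.8]
finger_gap: 0.0206
```

```bash
python3 go.py .4220 .2245 .049 191.3
```

```text
clk 8.37 pos [0.4225 0.224  0.051 ] F [-0.5  0.2 -1.8] gap 0.0206 q [ 0.83  0.4  -0.59 -0.   -0.58 -0.63]
shift units [-0.003  0.002  0.01 ] turn units [ 0.008 -0.006 -0.022] tool y ang -168.8
```

Still carrying the weight with no contact. A couple of mm more, then release.

Emit:
servo_tool(
  steps=[
    [[0,0,0.006],[0,0,0]],
    [[0,0,0.004],[0,0,0]],
    [[0,0,0.003],[0,0,0]],
    [[0,0,0],[0,0,0]],
  ],
)

```text
clock: 8.7
tool_pos: [0.4227, 0.2242, 0.0491]
ee_rot: [-0.0, 0.773, -0.635, 0.0]
contact_force: [-1.6, -0.4, 1.0]
finger_gap: 0.0208
```

```bash
python3 go.py .4220 .2245 .049 191.3
```

```text
clk 8.70 pos [0.4227 0.2242 0.0491] F [-1.6 -0.4  1. ] gap 0.0208 q [ 0.83  0.41 -0.59  0.   -0.57 -0.63]
shift units [-0.002  0.003  0.   ] turn units [-0.003  0.001 -0.02 ] tool y ang -168.79
```

Emit:
servo_tool(
  steps=[
    [[0,0,0],[0,0,0]],
    [[0,0,0],[0,0,0]],
    [[0,0,0],[0,0,0]],
    [[0,0,0],[0,0,0]],
    [[0,0,0],[0,0,0]],
    [[0,0,0],[0,0,0]],
  ],
  claw=110,
)

```text
clock: 9.2
tool_pos: [0.4228, 0.2241, 0.0487]
ee_rot: [-0.0, 0.773, -0.635, 0.0]
contact_force: [0.6, 0.2, -0.2]
finger_gap: 0.0488
```

Emit:
servo_tool(
  steps=[
    [[0,0,-0.03],[0,0,0]],
    [[0,0,-0.06],[0,0,0]],
    [[0,0,-0.08],[0,0,0]],
    [[0,0,-0.1],[0,0,0]],
    [[0,0,-0.1],[0,0,0]],
    [[0,0,-0.1],[0,0,0]],
    [[0,0,-0.08],[0,0,0]],
    [[0,0,0],[0,0,0]],
  ],
)

```text
clock: 9.87
tool_pos: [0.4243, 0.2255, 0.1626]
ee_rot: [-0.004, 0.773, -0.634, 0.001]
contact_force: [0.1, -0.0, -0.5]
finger_gap: 0.0487
```

```bash
python3 go.py .5195 .0605 .16 184;python3 - <<'E'
from look import *
shot("f")
s=cv2.imread("pics/f_side.png")
cv2.imwrite("pics/f.png",cv2.resize(s[150:270,200:325],None,fx=5,fy=5,interpolation=2))
E
```

```text
clk 9.87 pos [0.4243 0.2255 0.1626] F [ 0.1 -0.  -0.5] gap 0.0487 q [ 0.83  0.23 -0.47  0.   -0.86 -0.63]
shift units [ 0.902 -0.306  0.012] turn units [-0.085  0.054  1.581] tool y ang -168.75
```

View pics/f.png

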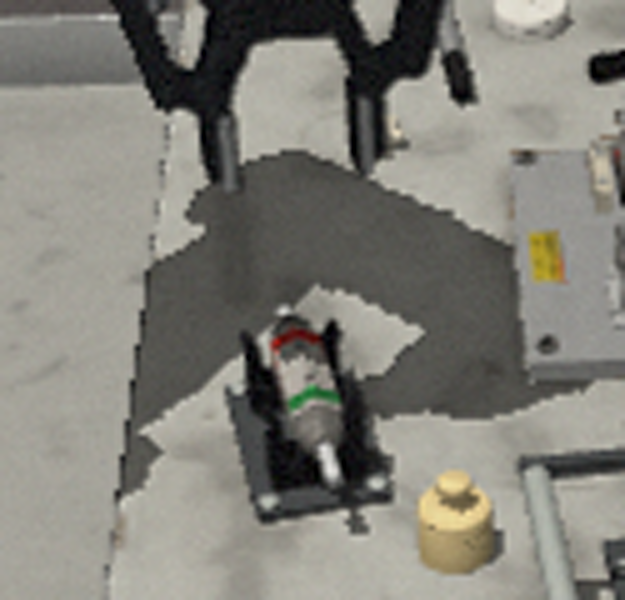

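Emit:
servo_tool(
  steps=[
    [[0.08,-0.025,0],[0,0,0.25]],
    [[0.12,-0.04,0],[0,0,0.25]],
    [[0.13,-0.045,0],[0,0,0.25]],
    [[0.13,-0.045,0],[0,0,0.25]],
    [[0.13,-0.045,0],[0,0,0.25]],
    [[0.13,-0.045,0],[0,0,0.25]],
    [[0.11,-0.04,0],[0,0,0.08]],
    [[0,0,0],[0,0,0]],
  ],
  claw=140,
)

```text
clock: 10.63
tool_pos: [0.5013, 0.0641, 0.1571]
ee_rot: [0.002, 0.73, -0.684, -0.001]
contact_force: [-0.8, 0.6, -0.9]
finger_gap: 0.0384
```

```bash
python3 go.py .5195 .0605 .16 184;python3 - <<'E'
from look import *
shot("g")
s=cv2.imread("pics/g_side.png")
cv2.imwrite("pics/g.png",cv2.resize(s[120:320,230:430],None,fx=3,fy=3,interpolation=2))
E
```

```text
clk 10.63 pos [0.5013 0.0641 0.1571] F [-0.8  0.6 -0.9] gap 0.0384 q [ 0.45  0.28 -0.42  0.   -0.88 -0.38]
shift units [ 0.024 -0.09  -0.015] turn units [ 0.039 -0.017 -0.065] tool y ang -176.3
```

View pics/g.png

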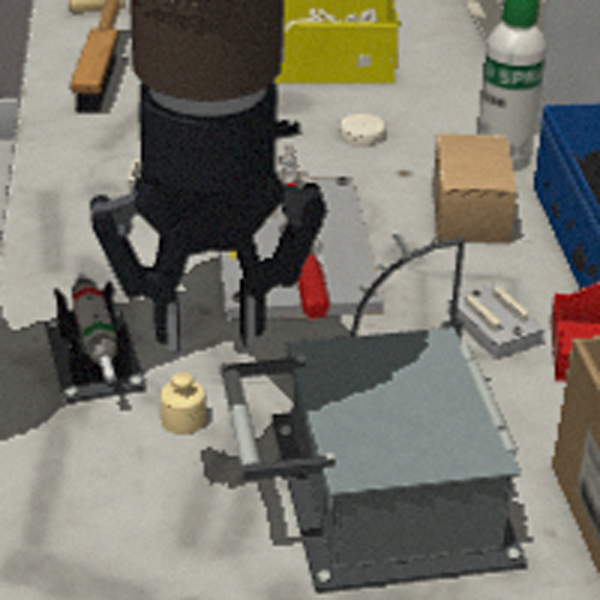

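View pics/g_top.png

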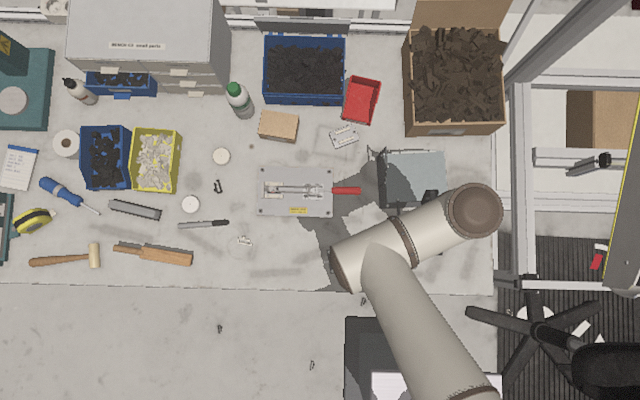

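Emit:
servo_tool(
  steps=[
    [[0.012,-0.045,0],[0,0,-0.03]],
    [[0.012,-0.045,0],[0,0,-0.03]],
    [[0,0,0.07],[0,0,0]],
    [[0,0,0.07],[0,0,0]],
    [[0,0,0.04],[0,0,0]],
    [[0,0,0],[0,0,0]],
  ],
)

```text
clock: 11.23
tool_pos: [0.5186, 0.0638, 0.1208]
ee_rot: [0.002, 0.733, -0.68, -0.001]
contact_force: [-0.1, 0.7, -0.9]
finger_gap: 0.039
```

```bash
python3 go.py .520 .0605 .077 184;python3 - <<'E'
from look import *
shot("h")
s=cv2.imread("pics/h_side.png")
cv2.imwrite("pics/h.png",cv2.resize(s[180:320,260:400],None,fx=4,fy=4,interpolation=2))
E
```

```text
clk 11.23 pos [0.5186 0.0638 0.1208] F [-0.1  0.7 -0.9] gap 0.039 q [ 0.43  0.35 -0.42 -0.   -0.8  -0.36]
shift units [ 0.017 -0.006  0.219] turn units [ 0.049 -0.015  0.06 ] tool y ang -175.73
```

View pics/h.png

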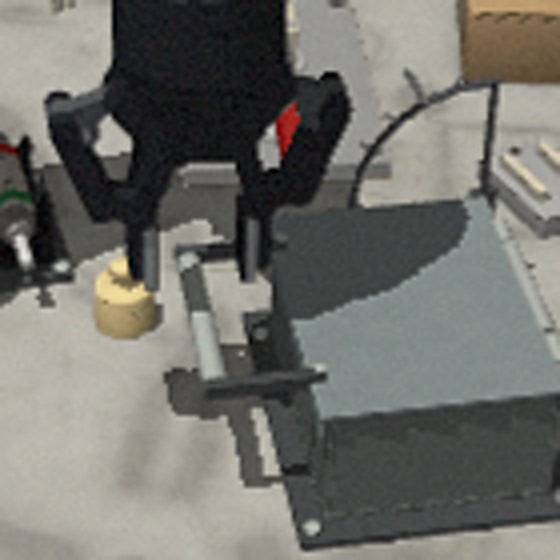

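The fingers straddle the bar, near (145,275) and (250,275) in the crop with the bar at (195,300). The lid edge is clear. I'll go down the rest of the way.

Emit:
servo_tool(
  steps=[
    [[0.008,-0.003,0.04],[0,0,0.03]],
    [[0.008,-0.003,0.06],[0,0,0.03]],
    [[0,0,0.06],[0,0,0]],
    [[0,0,0.04],[0,0,0]],
    [[0,0,0.02],[0,0,0]],
    [[0,0,0],[0,0,0]],
  ],
)

```text
clock: 11.83
tool_pos: [0.5205, 0.0604, 0.078]
ee_rot: [0.001, 0.731, -0.682, -0.0]
contact_force: [-0.0, 0.3, -0.3]
finger_gap: 0.0385
```

```bash
python3 go.py .520 .0605 .077 184;python3 - <<'E'
from look import *
shot("i")
s=cv2.imread("pics/i_side.png")
cv2.imwrite("pics/i.png",cv2.resize(s[180:320,260:400],None,fx=4,fy=4,interpolation=2))
E
```

```text
clk 11.83 pos [0.5205 0.0604 0.078 ] F [-0.   0.3 -0.3] gap 0.0385 q [ 0.43  0.42 -0.46 -0.   -0.7  -0.36]
shift units [-0.001  0.003  0.005] turn units [ 0.016 -0.006 -0.01 ] tool y ang -176.05
```

View pics/i.png

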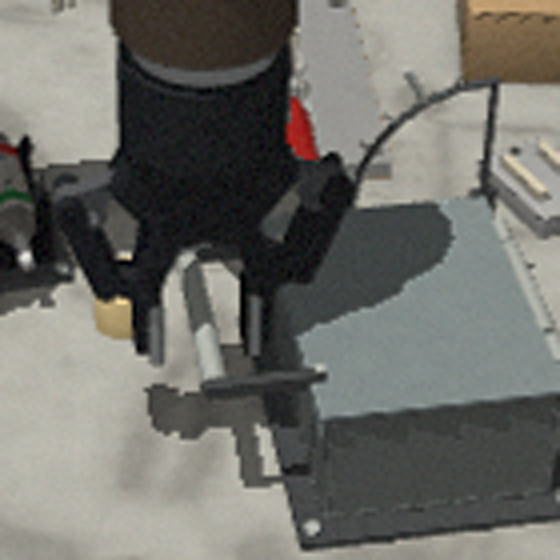

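Emit:
servo_tool(
  steps=[
    [[0,0,0],[0,0,0]],
    [[0,0,0],[0,0,0]],
    [[0,0,0],[0,0,0]],
    [[0,0,0],[0,0,0]],
    [[0,0,0],[0,0,0]],
    [[0,0,0],[0,0,0]],
    [[0,0,0],[0,0,0]],
  ],
  claw=255,
  squeeze=35,
)

```text
clock: 12.52
tool_pos: [0.5205, 0.0606, 0.0793]
ee_rot: [0.0, 0.731, -0.682, -0.0]
contact_force: [-3.3, 1.4, 5.4]
finger_gap: 0.011
```

Run:
```python
from look import *
from scipy.spatial.transform import Rotation as R
np.set_printoptions(precision=4,suppress=True)
s=arm.sense();print(s["clock"],s["tool_pos"],s["contact_force"],s["finger_gap"])
# arc waypoints relative: r=.16, box x dir yaw 4deg, tool frame: tool y = -boxx approx (184deg)
q=s["ee_rot"];r=R.from_quat([q[1],q[2],q[3],q[0]])
bx=np.array([np.cos(np.radians(4)),np.sin(np.radians(4)),0])
prev=0
for a in range(4,61,4):
    f=lambda t:.16*((1-np.cos(np.radians(t)))*bx+np.array([0,0,np.sin(np.radians(t))]))
    print(a,(r.inv().apply(f(a)-f(a-4))/.2).round(3))
```

```text
12.5167 [0.5205 0.0606 0.0793] [-3.2884  1.4143  5.3556] 0.01101271109973077
4 [ 0.    -0.002 -0.056]
8 [-0.    -0.006 -0.056]
12 [-0.    -0.01  -0.055]
16 [-0.    -0.013 -0.054]
20 [-0.    -0.017 -0.053]
24 [-0.    -0.021 -0.052]
28 [-0.    -0.024 -0.05 ]
32 [-0.    -0.028 -0.048]
36 [-0.    -0.031 -0.046]
40 [-0.    -0.034 -0.044]
44 [-0.    -0.037 -0.042]
48 [-0.    -0.04  -0.039]
52 [-0.    -0.043 -0.036]
56 [-0.    -0.045 -0.033]
60 [-0.    -0.047 -0.03 ]
```

Emit:
servo_tool(
  steps=[
    [[0,-0.002,-0.056],[0,0,0]],
    [[0,-0.006,-0.056],[0,0,0]],
    [[0,-0.01,-0.055],[0,0,0]],
    [[0,-0.013,-0.054],[0,0,0]],
    [[0,-0.017,-0.053],[0,0,0]],
    [[0,0,0],[0,0,0]],
  ],
)

```text
clock: 13.02
tool_pos: [0.5294, 0.0613, 0.1341]
ee_rot: [0.001, 0.731, -0.682, -0.001]
contact_force: [-3.2, 2.1, -1.7]
finger_gap: 0.0108
```

```bash
python3 go.py .520 .0605 .077 184;python3 - <<'E'
from look import *
shot("j")
s=cv2.imread("pics/j_side.png")
cv2.imwrite("pics/j.png",cv2.resize(s[140:320,260:410],None,fx=3.3,fy=3.3,interpolation=2))
E
```

```text
clk 13.02 pos [0.5294 0.0613 0.1341] F [-3.2  2.1 -1.7] gap 0.0108 q [ 0.42  0.35 -0.38 -0.   -0.84 -0.35]
shift units [0.001 0.047 0.286] turn units [ 0.026  0.005 -0.014] tool y ang -176.06
```

View pics/j.png

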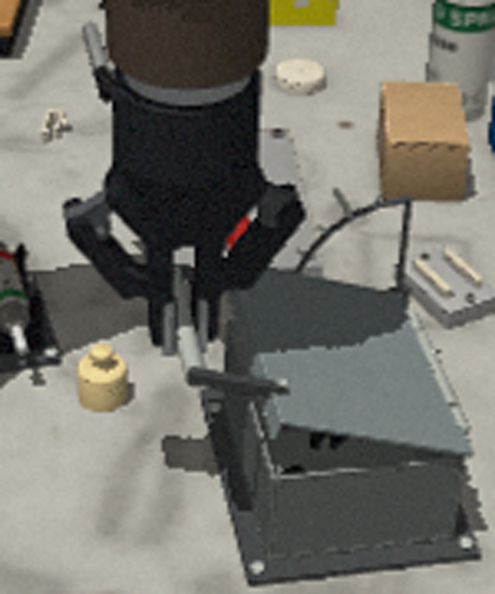

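The lid is following: its front edge is up at about (265,380) in the crop. I'll continue.

Emit:
servo_tool(
  steps=[
    [[0,-0.021,-0.052],[0,0,0]],
    [[0,-0.024,-0.05],[0,0,0]],
    [[0,-0.028,-0.048],[0,0,0]],
    [[0,-0.031,-0.046],[0,0,0]],
    [[0,-0.034,-0.044],[0,0,0]],
    [[0,-0.037,-0.042],[0,0,0]],
    [[0,0,0],[0,0,0]],
    [[0,0,0],[0,0,0]],
  ],
)

```text
clock: 13.78
tool_pos: [0.5612, 0.0638, 0.1898]
ee_rot: [0.004, 0.731, -0.682, -0.003]
contact_force: [-15.3, 5.4, 9.5]
finger_gap: 0.0105
```

```bash
python3 go.py .520 .0605 .077 184;python3 - <<'E'
from look import *
shot("k")
s=cv2.imread("pics/k_side.png")
cv2.imwrite("pics/k.png",cv2.resize(s[120:320,260:410],None,fx=3,fy=3,interpolation=2))
E
```

```text
clk 13.78 pos [0.5612 0.0638 0.1898] F [-15.3   5.4   9.5] gap 0.0105 q [ 0.4   0.34 -0.23 -0.   -1.01 -0.33]
shift units [0.003 0.201 0.566] turn units [ 0.123  0.003 -0.016] tool y ang -176.07
```

View pics/k.png

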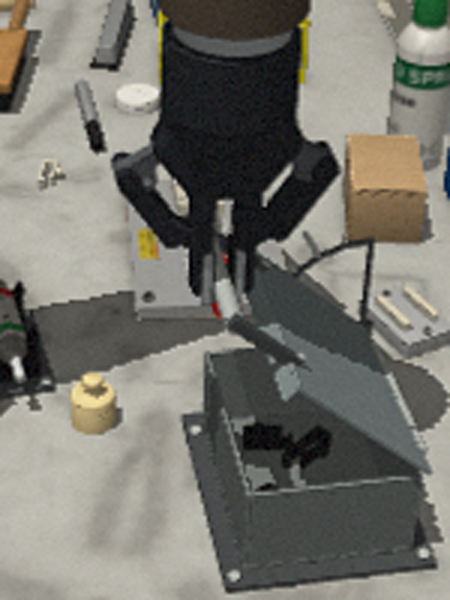

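```bash
cat > ang.py <<'E'
from look import *
yaw=np.radians(4.4);bx=np.array([np.cos(yaw),np.sin(yaw),0]);by=np.array([-bx[1],bx[0],0])
def onplane(d,uv,P0):
    o,r=ray(d,*uv);t=((P0-o)@by)/(r@by);p=o+t*r;return p
def ang(d,f,b,P0):
    F=onplane(d,f,P0);B=onplane(d,b,P0);w=B-F
    print("front",F.round(4),"back",B.round(4),"len %.4f"%np.linalg.norm(w),"angle %.2f"%np.degrees(np.arctan2(F[2]-B[2],w@bx)))
E
python3 - <<'E'
from ang import *
from m import sz
S=load("a","side")
f=sz(359,321);b=sz(570,298)
F=onz(S,*f,.078);print(F,onz(S,*b,.078))
ang(S,f,b,F)
K=load("k","side")
k=cv2.cvtColor(K["frame"],cv2.COLOR_RGB2BGR)
cv2.imwrite("pics/k2.png",cv2.resize(k[215:290,330:410],None,fx=8,fy=8,interpolation=2))
E
```

```text
[ 0.56948341 -0.01235499  0.078     ] [ 0.68318717 -0.00301255  0.078     ]
front [ 0.5695 -0.0124  0.078 ] back [ 0.683  -0.0036  0.0786] len 0.1138 angle -0.30
```

View pics/k2.png

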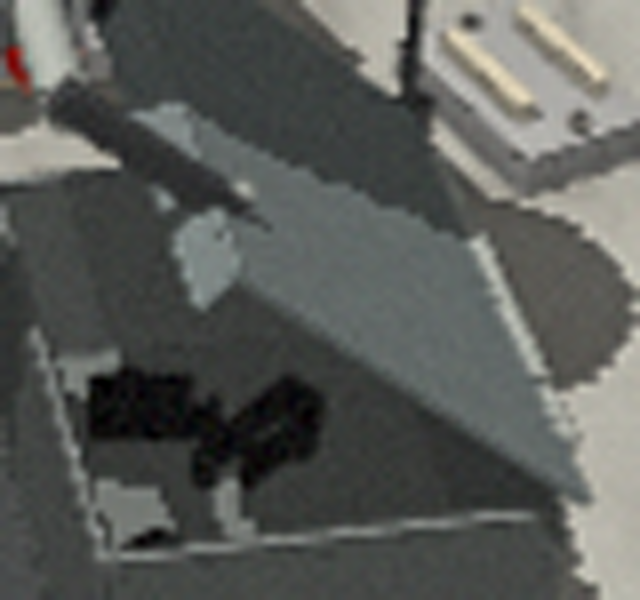

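Run:
```python
from ang import *
K=load("k","side");g=lambda x,y:((x+.5)/8-.5+330,(y+.5)/8-.5+215)
P0=np.array([.5695,-.0124,.078])
ang(K,g(240,272),g(590,497),P0)
hb=P0+.0  # predicted lid corner pixels per angle, hinge at (.680,..)
H=np.array([.5204,.0606,.074])+.16*bx; 
print("hinge",H)
c0=(P0-H)@bx;h0=.078-.074
b=onplane(K,g(590,497),P0)
for a in (40,42,44,46,60):
    t=np.radians(a);x=c0*np.cos(t)+h0*np.sin(t);z=-c0*np.sin(t)+h0*np.cos(t)
    p=P0-((P0-H)@bx)*bx+x*bx;p[2]=.074+z;q=proj(K,p);print(a,((q-[330,215]+.5)*8-.5).round(0))
```

```text
front [ 0.5993 -0.0101  0.1555] back [ 0.6847 -0.0035  0.0799] len 0.1143 angle 41.46
hinge [0.67992844 0.07287504 0.074     ]
40 [239. 285.]
42 [252. 273.]
44 [267. 261.]
46 [281. 249.]
60 [396. 178.]
```

Emit:
servo_tool(
  steps=[
    [[0,-0.03,-0.038],[0,0,0]],
    [[0,-0.035,-0.035],[0,0,0]],
    [[0,-0.037,-0.03],[0,0,0]],
    [[0,-0.038,-0.026],[0,0,0]],
    [[0,0,0],[0,0,0]],
    [[0,0,0],[0,0,0]],
  ],
)

```text
clock: 14.38
tool_pos: [0.5926, 0.0662, 0.2178]
ee_rot: [0.0, 0.732, -0.682, -0.0]
contact_force: [-9.0, 4.9, 11.2]
finger_gap: 0.0103
```

```bash
python3 go.py .520 .0605 .077 184;python3 - <<'E'
from look import *
shot("l")
s=cv2.imread("pics/l_side.png")
cv2.imwrite("pics/l.png",cv2.resize(s[190:290,315:415],None,fx=6,fy=6,interpolation=2))
E
```

```text
clk 14.38 pos [0.5926 0.0662 0.2178] F [-9.   4.9 11.2] gap 0.0103 q [ 0.38  0.36 -0.12 -0.   -1.09 -0.31]
shift units [0.003 0.364 0.704] turn units [0.005 0.004 0.006] tool y ang -175.97
```

View pics/l.png

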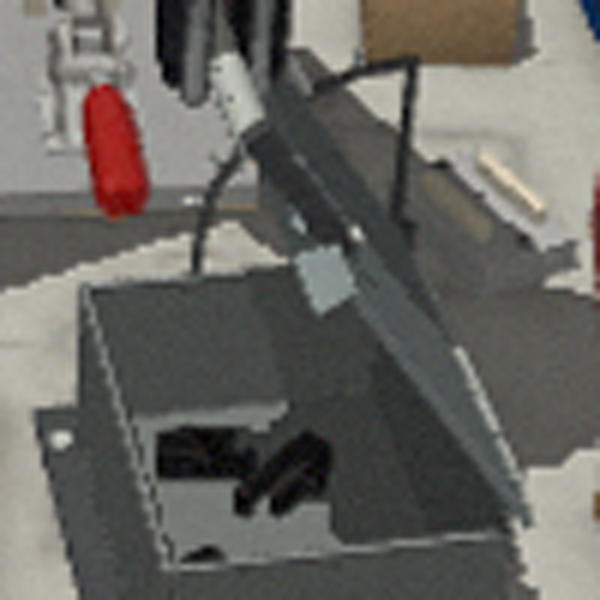

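View pics/l_side.png

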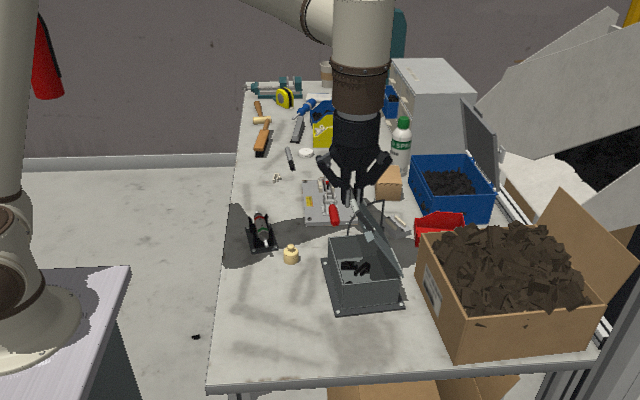

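Run:
```python
from ang import *
K=load("l","side");g=lambda x,y:((x+.5)/6-.5+315,(y+.5)/6-.5+190)
P0=np.array([.5695,-.0124,.078])
ang(K,g(358,284),g(528,522),P0)
# lug: boss dot positions, and far-edge: predicted arc points
H=np.array([.6800,.0729,.074])
f=lambda q:((q-[315,190]+.5)*6-.5).round(0)
for a in (52,54,56,58,60):
    t=np.radians(a)
    out=[]
    for (r,h,yy) in ((.1105+.0003,.004,-.0765),(.16,0,-.045),(.16,0,.045)):
        p=H+bx*(-r*np.cos(t)+h*np.sin(t))+by*yy; p[2]+=r*np.sin(t)+h*np.cos(t); out.append(f(proj(K,p)))
    print(a,out)
t=load("l","top");cv2.imwrite("pics/l_topz.png",cv2.resize(cv2.cvtColor(t["frame"][130:240,350:470],cv2.COLOR_RGB2BGR),None,fx=5,fy=5,interpolation=2))
```

```text
front [ 0.6229 -0.0083  0.1778] back [ 0.6833 -0.0036  0.0803] len 0.1148 angle 58.12
52 [array([347., 324.]), array([213., 163.]), array([150.,  -8.])]
54 [array([359., 317.]), array([229., 152.]), array([165., -18.])]
56 [array([371., 310.]), array([246., 141.]), array([180., -28.])]
58 [array([383., 303.]), array([263., 131.]), array([195., -38.])]
60 [array([395., 297.]), array([280., 121.]), array([211., -47.])]
```

View pics/l_topz.png

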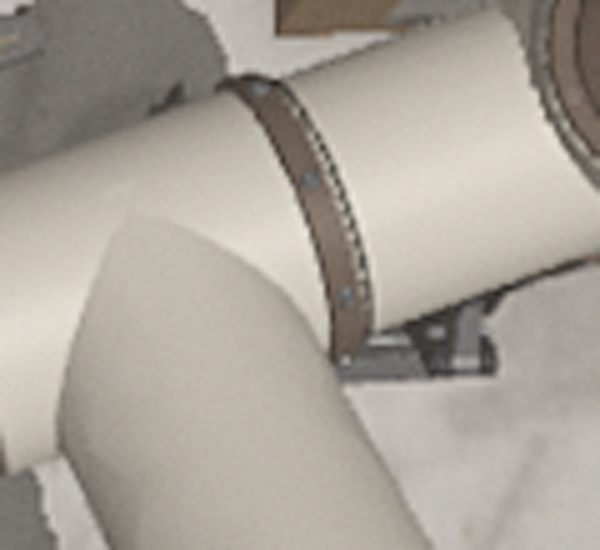

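Run:
```python
from ang import *
K=load("l","side");A=load("a","side")
c=lambda d:cv2.resize(cv2.cvtColor(d["frame"][185:245,330:400],cv2.COLOR_RGB2BGR),None,fx=5.7,fy=8,interpolation=2)
c=lambda d:cv2.resize(cv2.cvtColor(d["frame"][185:260,337:393],cv2.COLOR_RGB2BGR),None,fx=7,fy=7,interpolation=2)
cv2.imwrite("pics/cmp.png",np.hstack([c(A),c(K)]))
```

```text
(no output)
```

View pics/cmp.png

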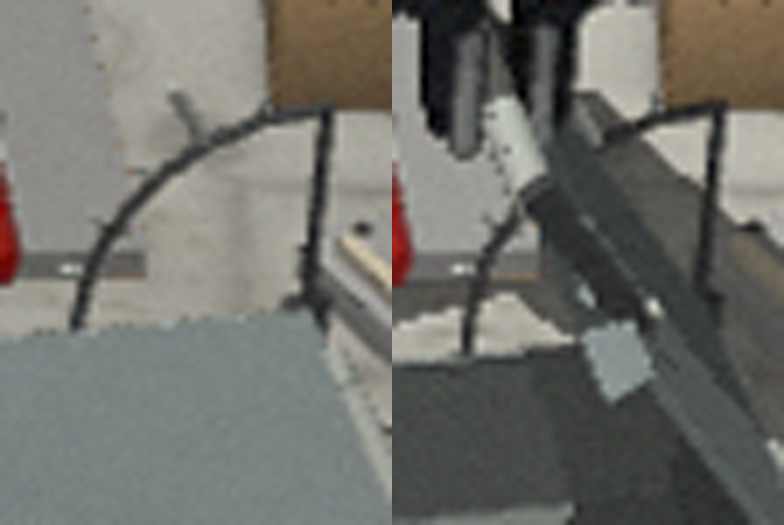

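Run:
```python
from ang import *
K=load("l","side");A=load("a","side")
g=lambda x,y:((x+.5)/7-.5+337,(y+.5)/7-.5+185)
H=np.array([.6800,.0729,.074])
def pol(d,p,yy):
    q=onplane(d,g(*p),H+by*yy)-H; x=-(q@bx);return "ang %.1f r %.4f"%(np.degrees(np.arctan2(q[2],x)),np.hypot(x,q[2]))
for yy in(.072,.078,.084):
    print(yy,"mark",pol(A,(178,97),yy),pol(A,(202,143),yy),"short",pol(A,(138,170),yy),pol(A,(100,224),yy),"arc",pol(A,(140,190),yy),pol(A,(110,230),yy),pol(A,(77,325),yy),pol(A,(325,107),yy))
for yy in (.068,.072):
    F=onplane(K,g(575-392,135),H+by*yy);B=onplane(K,g(715-392,315),H+by*yy);w=B-F
    print("far edge",np.degrees(np.arctan2(F[2]-B[2],w@bx)),F,B,pol(K,(575-392,135),yy))
T=load("a","top")
from m import tz
for z in (.10,.2): print([onz(T,*tz(*p),z) for p in ((212,22),(240,165))])
```

```text
0.072 mark ang 60.1 r 0.0934 ang 59.2 r 0.0752 short ang 45.2 r 0.0803 ang 30.5 r 0.0773 arc ang 42.0 r 0.0748 ang 30.0 r 0.0734 ang 2.7 r 0.0716 ang 87.3 r 0.0737
0.078 mark ang 59.7 r 0.0890 ang 58.7 r 0.0706 short ang 43.8 r 0.0761 ang 28.1 r 0.0737 arc ang 40.2 r 0.0706 ang 27.5 r 0.0699 ang -1.2 r 0.0700 ang 88.9 r 0.0694
0.084 mark ang 59.3 r 0.0845 ang 58.1 r 0.0661 short ang 42.2 r 0.0720 ang 25.5 r 0.0703 arc ang 38.3 r 0.0666 ang 24.7 r 0.0665 ang -5.1 r 0.0688 ang 90.7 r 0.0652
far edge 55.55327600696889 [0.6294909  0.13721454 0.14468792] [0.67636301 0.14082115 0.07615054] ang 57.3 r 0.0840
far edge 55.553276006968915 [0.63034883 0.14129238 0.14186738] [0.67747829 0.14491879 0.0729537 ] ang 56.9 r 0.0810
[array([0.6867919, 0.188339 , 0.1      ]), array([0.6024221 , 0.17077701, 0.1       ])]
[array([0.66280521, 0.19820427, 0.2       ]), array([0.58644191, 0.18230887, 0.2       ])]
```

Emit:
servo_tool(
  steps=[
    [[0,-0.013,-0.014],[0,0,0]],
    [[0,-0.013,-0.014],[0,0,0]],
    [[0,0,0],[0,0,0]],
    [[0,0,0],[0,0,0]],
    [[0,0,0],[0,0,0]],
    [[0,0,0],[0,0,0]],
  ],
)

```text
clock: 14.98
tool_pos: [0.5977, 0.0666, 0.2211]
ee_rot: [0.0, 0.731, -0.682, -0.001]
contact_force: [-4.6, 4.9, 3.3]
finger_gap: 0.0108
```

```bash
python3 go.py .520 .0605 .077 184;python3 - <<'E'
from look import *
shot("n")
f=cv2.cvtColor(load("n","side")["frame"],cv2.COLOR_RGB2BGR)
cv2.imwrite("pics/n.png",cv2.resize(f[185:285,337:417],None,fx=6,fy=6,interpolation=2))
E
```

```text
clk 14.98 pos [0.5977 0.0666 0.2211] F [-4.6  4.9  3.3] gap 0.0108 q [ 0.38  0.37 -0.1  -0.   -1.1  -0.31]
shift units [0.004 0.389 0.721] turn units [ 0.018  0.009 -0.002] tool y ang -176.01
```

View pics/n.png

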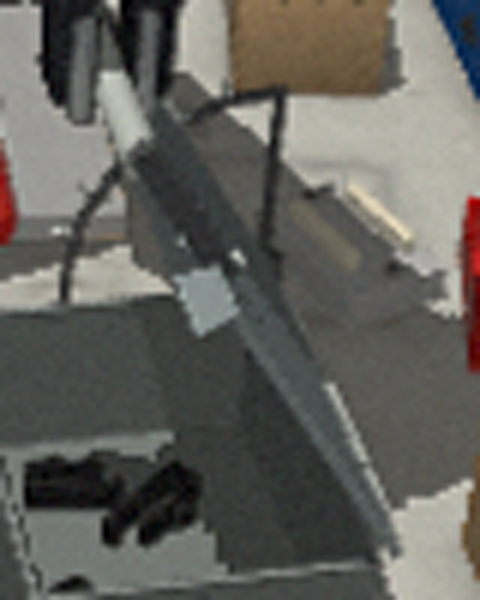

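Run:
```python
from ang import *
K=load("n","side");g=lambda x,y:((x+.5)/6-.5+337,(y+.5)/6-.5+185)
P0=np.array([.5695,-.0124,.078])
ang(K,g(240,312),g(396,552),P0)
# line fit of lid near lower edge: per row, strongest bright->dark gradient
gray=cv2.GaussianBlur(cv2.cvtColor(K["frame"],cv2.COLOR_RGB2GRAY),(3,3),0).astype(float)
pts=[]
for v in range(242,272):
    u0=377+(v-238)*(395-377)/(275-238)+ 0
    us=np.arange(int(u0)-6,int(u0)+5); gr=gray[v,us+1]-gray[v,us-1]
    k=gr.argmax()
    if 0<k<len(us)-1:
        a,b,c=gr[k-1:k+2];pts.append((us[k]+.5*(a-c)/(a-2*b+c),v))
pts=np.array(pts,np.float32)
vx,vy,x0,y0=cv2.fitLine(pts,cv2.DIST_HUBER,0,.01,.01).ravel();r=(pts[:,0]-x0)-(pts[:,1]-y0)*vx/vy
print(len(pts),"rms",r.std(),np.abs(r).max()); 
L=lambda v:(x0+(v-y0)*vx/vy,v)
print(L(242),L(271));ang(K,L(242),L(271),P0)
```

```text
front [ 0.6268 -0.008   0.178 ] back [ 0.6833 -0.0036  0.0803] len 0.1129 angle 59.90
23 rms 0.1041621 0.3328967
(np.float32(377.67566), 242) (np.float32(397.45215), 271)
front [ 0.6297 -0.0078  0.1661] back [ 0.6721 -0.0045  0.0953] len 0.0826 angle 59.08
```

Emit:
servo_tool(
  steps=[
    [[0,-0.005,-0.003],[0,0,0]],
    [[0,0,0],[0,0,0]],
    [[0,0,0],[0,0,0]],
    [[0,0,0],[0,0,0]],
    [[0,0,0],[0,0,0]],
    [[0,0,0],[0,0,0]],
    [[0,0,0],[0,0,0]],
    [[0,0,0],[0,0,0]],
  ],
)

```text
clock: 15.75
tool_pos: [0.5985, 0.0667, 0.2216]
ee_rot: [0.001, 0.731, -0.682, -0.001]
contact_force: [-5.3, 5.3, 3.6]
finger_gap: 0.0107
```

```bash
python3 go.py .520 .0605 .077 184;python3 - <<'E'
from ang import *
shot("p")
K=load("p","side");P0=np.array([.5695,-.0124,.078])
gray=cv2.GaussianBlur(cv2.cvtColor(K["frame"],cv2.COLOR_RGB2GRAY),(3,3),0).astype(float)
pts=[]
for v in range(242,272):
    u0=377.7+(v-242)*19.8/29
    us=np.arange(int(u0)-4,int(u0)+5); gr=gray[v,us+1]-gray[v,us-1];k=gr.argmax()
    if 0<k<len(us)-1:
        a,b,c=gr[k-1:k+2];pts.append((us[k]+.5*(a-c)/(a-2*b+c),v))
pts=np.array(pts,np.float32);vx,vy,x0,y0=cv2.fitLine(pts,cv2.DIST_HUBER,0,.01,.01).ravel()
L=lambda v:(x0+(v-y0)*vx/vy,v);ang(K,L(242),L(271),P0)
yh=np.array([-.195,.981,0]);c=np.array([.4225,.2241,.0345])
f=lambda p:((np.array(p)-[230,195]+.5)*8-.5).round(0)
img=cv2.resize(cv2.cvtColor(K["frame"][195:260,230:300],cv2.COLOR_RGB2BGR),None,fx=8,fy=8,interpolation=2)
for o in(.058,-.070): 
    q=f(proj(K,c+yh*o));print(o,q);cv2.circle(img,(int(q[0]),int(q[1])),4,(255,0,255),1)
cv2.imwrite("pics/p.png",img)
t=cv2.cvtColor(load("p","top")["frame"],cv2.COLOR_RGB2BGR);cv2.imwrite("pics/pt.png",t)
f2=cv2.cvtColor(K["frame"],cv2.COLOR_RGB2BGR);cv2.imwrite("pics/p2.png",cv2.resize(f2[185:285,337:417],None,fx=6,fy=6,interpolation=2))
E
```

```text
clk 15.75 pos [0.5985 0.0667 0.2216] F [-5.3  5.3  3.6] gap 0.0107 q [ 0.38  0.37 -0.1  -0.   -1.11 -0.31]
shift units [0.004 0.392 0.724] turn units [ 0.026  0.009 -0.002] tool y ang -176.01
front [ 0.6304 -0.0077  0.1661] back [ 0.672  -0.0045  0.0953] len 0.0822 angle 59.46
0.058 [212. 135.]
-0.07 [294. 409.]
```

View pics/p.png

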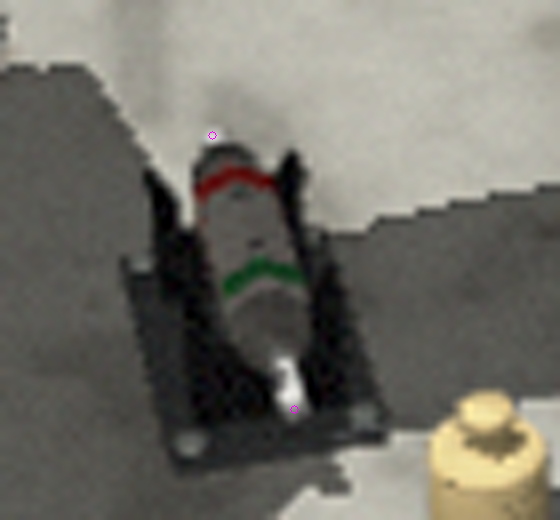

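View pics/pt.png

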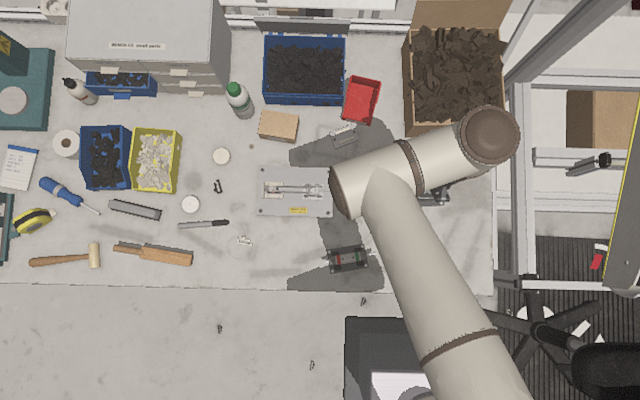

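View pics/p2.png

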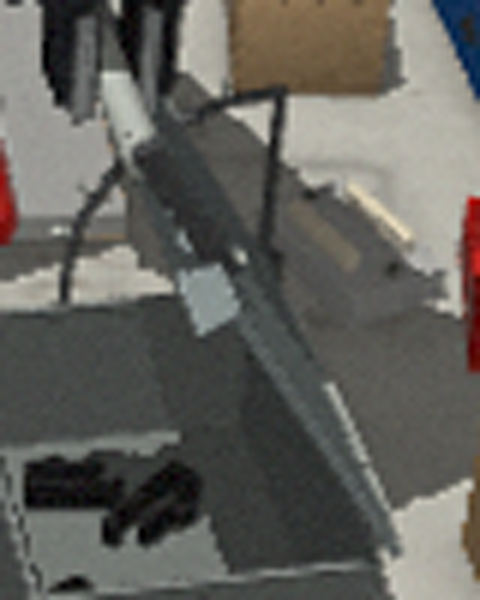

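The gauge sits in both saddles, with its tips within about 1 px of the seated prediction at (212,135) and (294,409) in the crop. The lid reads about 59.5–60° with the bar firmly held, and the bystanders haven't moved. Handing in.

```bash
python3 -c "
from workcell import arm
print(arm.hand_in())"
```

```text
the job is handed in; nothing more can be done
None
```

The gauge is in its rest and released, and the arm is holding the lid open at about 60 degrees. I handed the job in at about 15.9 s; it reports no verdict.

- **Gauge:** its thick handle lies level in both saddles. In the side view both pin tips are within 1–2 px of where a seated gauge should appear. The top view shows it in the rest too, partly hidden by the arm.
- **Lid:** the last line fit of the lid's near edge gave 59.5°, and the tool position gave about 60°. One nudge earlier, the edge's corner points gave 59.9°, the line fit 59.1° and the tool position about 59.8°. I then raised it a fraction of a degree.
- **Arc marks:** in the first picture, the same calibration put the marks at about 30, 45 and 60°. At the end, the lid and gripper hid the long mark, so I could not compare the lid with it directly.
- **Disagreement:** the tool's path had a radius of about 164 mm instead of 160 mm, so the bar may have shifted a few mm in the jaws. The highest wrist force I read was about 19 N, midway through the lift, and I eased it to about 8 N. The grip is 35 N at a gap of 10.7 mm.
- **Other things:** by eye, the bystanders stand where they were in the last views.

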